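# Roll the amber jar up the labelling rack's lane to its end stop

### The arm

A 7-joint arm with a two-finger parallel gripper is mounted at the origin on the work surface. World frame = base frame: x ahead of the robot, y to its left, z up, the work surface at z = 0. Lengths are in mm, angles in rad, forces in N, time in s.
With the tool pointing down it reaches from about 400 to 900 mm from the base axis. Payload 5.6 kg.
Tool frame: the origin (TCP) lies on the centre line of the jaws, within the pads' length; the fingertips stand bot.tips_ahead ahead of it and the grasp point (between the pads) lies 3 mm ahead of it (bot.tips_ahead is the distance from the TCP to the fingertips, in mm); z points along the fingers, y is the line along which they close (so a half turn about z gives the same grasp; the last joint's range is limited). The gripper opens to 92 mm and grips with 3 to 60 N. Pads are 20 mm wide; open, the fingers measure 128 mm over their backs; the gripper's body (75 mm by 189 mm) begins 69 mm behind the grasp point.
Start: joints at [1.127, 0.468, -0.012, 1.603, 0.006, 1.071, -0.056], TCP at [253.562, -598.51, 236.592] pointing down, gripper open.
Joint ranges: [-2.53, 2.53], [-0.31, 2.02], [-1.57, 1.55], [0.28, 2.44], [-1.29, 4.43], [0.15, 1.84], [-2.92, 2.92]. Speed limits (rad/s): [2.57, 2.57, 3.14, 3.14, 3.14, 3.14, 3.14].

### API

Orientations are given as a rotation vector (axis times angle).
In Python, from plant import bot, optics, workorder, spotter gives the robot as it stands.
- The arm moves only by the shell command python3 -m jog 'ROWS' [OPENING] [FORCE]. ROWS is JSON, a list that holds one entry, the list of rows, each a list of 4 numbers: the shift along the tool's x, y, z in mm, then the turn about the tool's z in rad. A call has 1 to 12 rows; each row shifts and turns the commanded pose from where the row before left it, along the tool's axes as they then stand; what a row does not reach is not made up. A row lasts 1/8 s, in which the tool goes at most 62.5 mm and 10.7 degrees, less where a joint would pass 70% of its speed; a pose out of reach is approached as far as the arm can. A call is refused whole if a number of a shift passes 62.5 or a number of a turn 0.188, either way. A call with a gripper value outside its range is refused whole. OPENING is the opening, from 0 (shut) to 1 (fully open), set as the call begins (- or left out, the last holds). The fingers move at their own pace and stop on an object; FORCE is the grip in N (left out, the last holds). Time passes only in rows, so rows that do not move let the fingers close. It gives the time, the measured TCP pose, the force, the opening and the grip force at its end, in the units of the state.
- bot.get_obs(): the state, without advancing time (a new reading comes with each control period).
- optics.get_image(name): name is "scene" or "top"; returns the picture (480x640x3 uint8, red, green, blue); there is no depth.
- optics.camera_model(name): a dict with "vfov" (degrees; the focal length in pixels is half the picture's height over the tangent of half this angle, whatever the lens; pixels are square), "cx", "cy" (the principal point, pixels), "pose" (4x4, takes a point from camera to world coordinates). Camera axes: x right, y up, looking along -z (the intrinsics and any distortion apply to the point x, -y, -z); pixel columns grow to the right and rows downward; lengths in mm; the calibration is good to about 2 mm. A picture is of the moment at which its call begins. camera_model takes no time and is no camera call.
- workorder.hand_in(): hands the job in; it is judged then, once.
Trained networks look in the newest picture that a camera, given by its name, has taken for a name from the list of things; names that differ only in an ending like _2 or _b are one class to them, and where a whole thing is asked for, a point or a joint stands for the part that bears it (a point fixed in the world has none). Each returns a list of dicts, best first, with "confidence" (0 to 1); they miss things now and then, are a little off and sometimes report something else, mostly with a low value. They report only what shows in the picture. A call takes as long as a camera call. They do not tell look-alikes from the thing itself.
- spotter.boxes_of(target, camera): "rect" ([centre column, centre row, width, height] in pixels, round what is visible of it).
- spotter.silhouettes(target, camera): "pixels" (480x640 bool, what is visible of it) and "rect" ([centre column, centre row, width, height] in pixels, round what is visible of it).
The state is a dict: "t": time; "joint_pos": joint angles; "qd": joint speeds; "joint_torque": joint torques, N m; "position": TCP position; "eef_rot": TCP orientation; "ft_force": force on the tool from outside, world axes, zero at the start; "torque": the same for the moment, N m; "gripper_width": finger opening in mm; "finger_force": force on a finger pad.
Only numpy, scipy, OpenCV 4.12 (cv2) and the standard library are available. Lean on these libraries where they do the work, as an engineer would, in place of code of your own. Each camera call takes 0.05 s, during which the arm holds its last target. There are 200 camera calls.

### The job

Two jars lie at the low end of the sloped two-lane labelling rack. With your fingertips behind it, gently push the amber jar up its lane and over the crest, so that it comes to rest against the end stop and cannot roll back; roll it along the lane, do not lift it or fling it. Leave the blue jar, the dropper bottle and the white mortar where they are.

Things in the scene. Friction and masses are not known exactly. Their poses are not given: they have to be found in the camera images.
- lanes: Fixed two-lane sloped bed, white, green rails. Origin on the bed, middle of the low end, 30 mm above the table; x points up the slope (7 degrees), y across, z out of the bed. Lane centres at y = +41 and -41 mm, 76 mm wide between rails 6 mm thick, 10 mm high. A lip 6 mm high and thick closes the low end (x -6 to 0). A jar at the lip has its centre at x 16, z 24 mm; before the crest it rolls back there.
- crest (a point): Middle of the crest, on the bed surface between the lanes, 115 mm up the bed's x axis. Axes as the bed's. Beyond it the bed is grey and bends down by 13 degrees (6 degrees downhill from level) for 60 mm to the end stop: a jar whose centre is past the crest rolls on to the stop by itself and stays there.
- stop (a point): Foot of the green end stop, on the bed surface, midway between the lanes; axes as the bed's. The stop spans both lanes, square to the downhill part, 33 mm high. A jar at rest against it has its centre 155 mm along and 15 mm out of the bed in the frame of the lanes. Two label rolls, up to 75 mm above the table, stand right behind it.
- amber_jar: The jar to push: amber-brown glass with a paper band and a black lid, a plain smooth (slippery) cylinder 48 mm in diameter and 64 mm long, about 180 g, lying on its side across one of the two lanes (either), resting on the low lip. Origin at its centre; its y axis is the cylinder axis, and it turns about it as it rolls.
- blue_jar: The same jar in blue, in the other lane; leave it. Origin at its centre; y axis along the cylinder.
- dropper: Small upright amber dropper bottle with a black cap, 34 mm in diameter, 95 mm tall, beside the rack on one side; leave it. Origin at the centre of its underside.
- mortar: White ceramic mortar bowl, 84 mm across, 55 mm high, beside the rack on the other side; leave it. Origin at the centre of its underside.
Not all that is in view belongs to the job. What is shaped like the amber_jar but turquoise or yellow is not meant.

How it is judged:
By the outcome, as a careful person would: the job done as asked, in the order asked, and still so for the second after the job is handed in, with the robot touching nothing.
It also fails if it takes over 40 s, if anything falls off the work surface, if the arm or the gripper's body presses on something with over 40 N, if the wrist force passes 120 N, or if a joint passes its speed limit or range.

## Working session

There is one attempt and no reset: what is moved stays moved. The work goes in short steps, Python scripts to look and compute and a shell command to move; the robot and the scene stay as the last step left them, time stands still between calls to the robot, and variables do not carry over. Pictures are saved under pics/ and viewed, at most 10 in all, crops included, and the job is handed in when it is done.

```bash
mkdir -p pics; python3 - <<'E'
from plant import bot,optics
import cv2,numpy as np
for n in("scene","top"):
    cv2.imwrite(f"pics/{n}0.png",optics.get_image(n)[:,:,::-1])
    m=optics.camera_model(n);print({k:(np.round(v,3).tolist() if k!='x' else 0) if not isinstance(v,str) else v for k,v in m.items()})
o=bot.get_obs();print(bot.tips_ahead,o['t'],o['position'],o['eef_rot'],o['gripper_width'])
E
```

```text
{'vfov': 47.103, 'cx': 319.886, 'cy': 237.181, 'pose': [[-0.036, -0.742, 0.67, 1088.144], [0.999, -0.015, 0.037, 110.02], [-0.018, 0.671, 0.741, 689.566], [0.0, 0.0, 0.0, 1.0]]}
{'vfov': 46.924, 'cx': 317.126, 'cy': 237.777, 'pose': [[0.001, 0.99, -0.139, 355.071], [-1.0, 0.001, -0.001, 53.71], [-0.001, 0.139, 0.99, 1145.836], [0.0, 0.0, 0.0, 1.0]]}
22.0 0.1 [ 253.32788451 -598.07646525  235.74403971] [-3.07726566e+00 -6.24863836e-01  6.63490450e-04] 91.5403182953447
```

View pics/scene0.png

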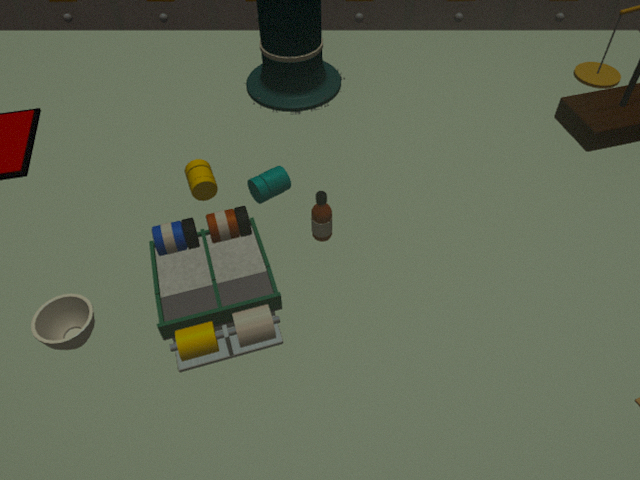

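View pics/top0.png

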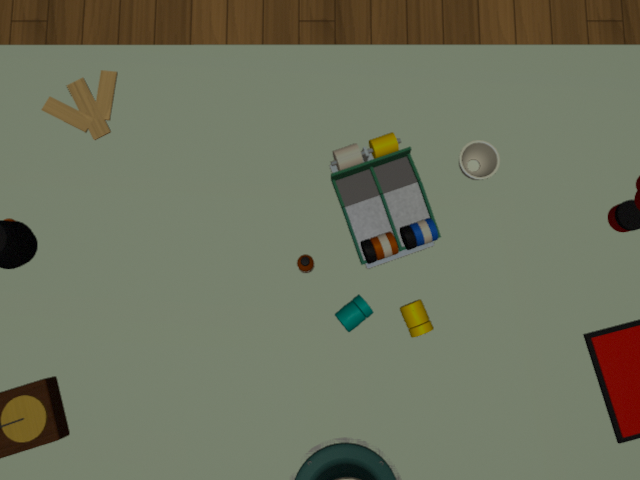

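The scene view shows the rack at about (215,270). The amber jar is in its near-robot lane end at scene (229,224) and top (380,247). The blue jar is at top (419,234), the dropper at top (306,263) and the mortar at top (479,160). The cylinder candidates are:
- orange-brown with a paper band, top (380,247)
- blue, (419,234)
- turquoise, (354,313)
- yellow, (416,318)

The first fits, because it is amber with a paper band and black lid and lies in a lane. I'll confirm it in a crop with the fitted rack drawn over it.

```bash
cat > h.py <<'E'
import numpy as np
from plant import bot,optics,spotter
def proj(P,n):
    m=optics.camera_model(n);T=np.array(m['pose']);f=240/np.tan(np.radians(m['vfov'])/2)
    p=(np.atleast_2d(P)-T[:3,3])@T[:3,:3]
    return np.c_[m['cx']+f*p[:,0]/-p[:,2],m['cy']+f*p[:,1]/p[:,2]]
def bed(v,P):  # v=x,y,yaw of lanes origin
    P=np.atleast_2d(P).astype(float);c,s=np.cos(np.radians(7)),np.sin(np.radians(7))
    q=np.c_[c*P[:,0]-s*P[:,2],P[:,1],s*P[:,0]+c*P[:,2]+30]
    C,S=np.cos(v[2]),np.sin(v[2])
    return np.c_[C*q[:,0]-S*q[:,1]+v[0],S*q[:,0]+C*q[:,1]+v[1],q[:,2]]
def jar(n,thing):
    r=spotter.silhouettes(thing,n)
    return [(d['confidence'],np.array(d['rect']).round(1).tolist(),np.argwhere(d['pixels']).mean(0)[::-1]) for d in r]
E
python3 - <<'E'
from h import *
import cv2
from scipy.optimize import least_squares
obs=[]
for n in("scene","top"):
    im=optics.get_image(n)
    for th,x,y,z in(("amber_jar",16,41,24),("blue_jar",16,-41,24)):
        js=jar(n,th)
        exp=np.array({("scene","amber_jar"):(229,224),("scene","blue_jar"):(176,237),("top","amber_jar"):(380,247),("top","blue_jar"):(419,234)}[n,th])
        for j in js: print(n,th,j)
        js=[j for j in js if np.linalg.norm(j[2]-exp)<15]
        if js: obs.append((n,(x,y,z),js[0][2]))
    js=[(n,th,j[0],j[2]) for th in("dropper","mortar") for j in jar(n,th)[:1]];print(js)
# stop/rail corners picked by eye (top): outer rail ends at low end
res=lambda v:np.concatenate([proj(bed(v,P),n)[0]-u for n,P,u in obs])
s=least_squares(res,[480,-80,.27],x_scale=[100,100,.3]);v=s.x;print(v,s.fun.round(1))
np.save('v.npy',v)
print('amber ctr',bed(v,[16,41,24]),'crest ctr',bed(v,[115,41,24]))
L=[[(0,-82,10),(115,-82,10)],[(0,82,10),(115,82,10)],[(0,0,10),(115,0,10)],[(115,-79,0),(115,79,0)],[(0,-79,6),(0,79,6)],[(16,9,24),(16,73,24)]]
out=[]
for n,(c,r) in(("scene",(140,190)),("top",(320,140))):
    im=np.ascontiguousarray(optics.get_image(n)[:,:,::-1])[r:r+150,c:c+150]
    big=cv2.resize(im,None,fx=2.6,fy=2.6,interpolation=cv2.INTER_CUBIC); big=cv2.convertScaleAbs(big,alpha=1.4)
    for a,b in L:
        p,q=((proj(bed(v,[a,b]),n)-[c,r])*2.6).astype(int);cv2.line(big,p.tolist(),q.tolist(),(255,0,255),1)
    out.append(big)
cv2.imwrite('pics/fit.png',np.hstack(out))
E
```

```text
scene amber_jar (0.97, [199.9, 179.0, 29.9, 42.4], array([200.32459677, 179.60685484]))
scene amber_jar (0.95, [268.4, 184.8, 43.5, 40.1], array([268.52759588, 184.42656688]))
scene amber_jar (0.72, [228.1, 223.1, 49.1, 33.6], array([228.18570255, 224.28430567]))
scene blue_jar (0.88, [172.8, 237.8, 45.3, 40.0], array([174.53066231, 236.65249387]))
[('scene', 'dropper', 0.64, array([320.81123059, 218.3297491 ])), ('scene', 'mortar', 0.59, array([ 63.22378378, 321.9772973 ]))]
top amber_jar (0.73, [381.1, 244.8, 36.1, 30.4], array([379.25241546, 246.88285024]))
top amber_jar (0.73, [417.8, 319.5, 31.0, 33.4], array([416.23247232, 317.9495695 ]))
top amber_jar (0.6, [355.6, 310.0, 35.8, 36.6], array([354.23773585, 312.42893082]))
top blue_jar (0.73, [419.8, 236.7, 40.2, 36.0], array([418.94935218, 233.22261484]))
[('top', 'dropper', 0.65, array([305.908, 263.208])), ('top', 'mortar', 0.77, array([478.78468537, 159.58984079]))]
[ 4.92228212e+02 -1.12783553e+02  3.35002530e-01] [-0.8  0.2  1.2 -0.4  0.7 -0.3 -0.3 -0.1]
amber ctr [[490.98422831 -69.80324131  55.77101713]] crest ctr [[583.7838576  -37.49746767  67.83608213]]
```

View pics/fit.png

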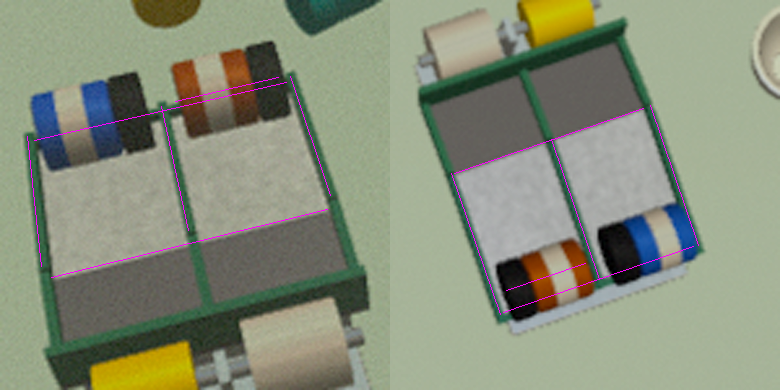

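The crop confirms the amber banded jar with a black lid, lying in the +y lane at top (380,247). The fitted rack lines match the rails, lip and crest. I'll move above the spot behind it.

```bash
python3 -m jog '[[[0,0,0,0.066],[30.8,-38.2,0,0],[30.8,-38.2,0,0],[30.8,-38.2,0,0],[30.8,-38.2,0,0],[30.8,-38.2,0,0],[30.8,-38.2,0,0],[30.8,-38.2,0,0],[30.8,-38.2,0,0],[30.8,-38.2,0,0],[30.8,-38.2,0,0],[30.8,-38.2,0,0]]]' 0.2
```

```text
t: 2.2
position: [436.0, -88.9, 237.0]
eef_rot: [3.097, 0.523, 0.001]
ft_force: [0.7, -0.1, 0.2]
gripper_width: 18.5
finger_force: 0.0
```

```bash
python3 -m jog '[[[0,0,30,0],[0,0,30,0],[0,0,0,0],[0,0,0,0]]]'; cat > w.py <<'E'
from h import *
v=np.load('v.npy');o=bot.get_obs();a=bed(v,[16,41,24])[0]
u=np.array([np.cos(v[2]),np.sin(v[2])]);w=np.array([u[1],-u[0]]);d=a[:2]-o['position'][:2]
print('t',o['t'],'pos',o['position'].round(1),'rot',o['eef_rot'],'f',o['ft_force'].round(1),'width',o['gripper_width'])
print('to jar start centre: along',round(d@u,1),'tool y',round(d@w,1),'tip z',round(o['position'][2]-22,1))
E
python3 w.py
```

```text
t: 2.7
position: [436.2, -90.5, 177.5]
eef_rot: [3.097, 0.523, 0.002]
ft_force: [-0.1, 0.1, 0.3]
gripper_width: 18.4
finger_force: 0.0
t 2.7 pos [436.2 -90.5 177.5] rot [3.09725391e+00 5.22806358e-01 1.98635556e-03] f [-0.1  0.1  0.3] width 18.418034813599093
to jar start centre: along 58.5 tool y -1.6 tip z 155.5
```

```bash
python3 -m jog '[[[0,-1.5,20,0],[0,0,25,0],[0,0,25,0],[0,0,20,0],[0,0,17,0],[0,0,0,0]]]'; python3 - <<'E'
from h import *
import cv2
o=[]
for n,(c,r) in(("scene",(140,150)),("top",(310,180))):
    im=optics.get_image(n)[r:r+150,c:c+150,::-1]
    o.append(cv2.convertScaleAbs(cv2.resize(im,None,fx=2.6,fy=2.6,interpolation=cv2.INTER_CUBIC),alpha=1.4))
cv2.imwrite('pics/behind.png',np.hstack(o))
E
python3 w.py
```

```text
t: 3.45
position: [435.3, -89.2, 69.9]
eef_rot: [3.098, 0.523, -0.0]
ft_force: [-0.1, -0.9, -0.3]
gripper_width: 18.5
finger_force: 0.0
t 3.55 pos [436.  -89.2  70.7] rot [3.09695826e+00 5.22692428e-01 2.79539741e-03] f [ 0.6  0.2 -0.2] width 18.025337247287062
to jar start centre: along 58.3 tool y -0.3 tip z 48.7
```

View pics/behind.png

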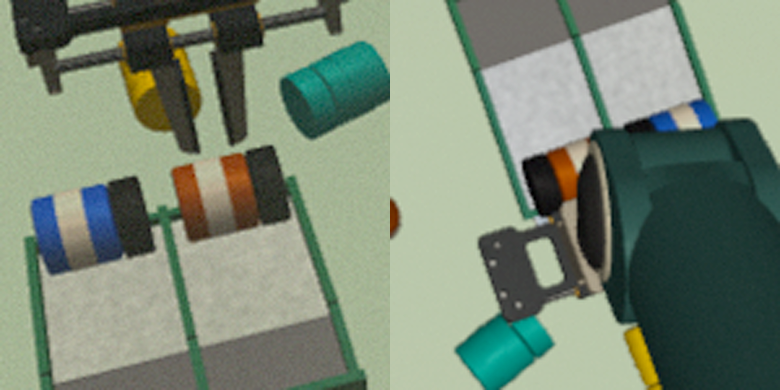

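The fingertips are behind the amber jar, at crop (190,150) and (237,145), and centred on its lane. I'll ease into contact and push along the slope.

```bash
python3 -m jog '[[[6,0,0,0],[6,0,0,0],[5,0,0,0],[3,0,0,0],[3,0,-0.1,0],[3,0,-0.4,0],[3,0,-0.4,0],[4,0,-0.5,0],[4,0,-0.5,0],[4,0,-0.5,0],[4,0,-0.5,0],[4,0,-0.5,0]]]'; python3 w.py; python3 - <<'E'
from h import *
import cv2
o=[]
for n,(c,r) in(("scene",(140,150)),("top",(310,180))):
    im=optics.get_image(n)[r:r+150,c:c+150,::-1]
    o.append(cv2.convertScaleAbs(cv2.resize(im,None,fx=2.6,fy=2.6,interpolation=cv2.INTER_CUBIC),alpha=1.4))
cv2.imwrite('pics/push1.png',np.hstack(o))
E
```

```text
t: 5.05
position: [481.6, -72.7, 73.0]
eef_rot: [3.098, 0.523, -0.0]
ft_force: [-0.9, -0.4, 0.6]
gripper_width: 18.4
finger_force: 0.5
t 5.05 pos [481.6 -72.7  73. ] rot [ 3.09766277e+00  5.23316370e-01 -9.88946860e-06] f [-0.9 -0.4  0.6] width 18.436460327044987
to jar start centre: along 9.8 tool y 0.3 tip z 51.0
```

View pics/push1.png

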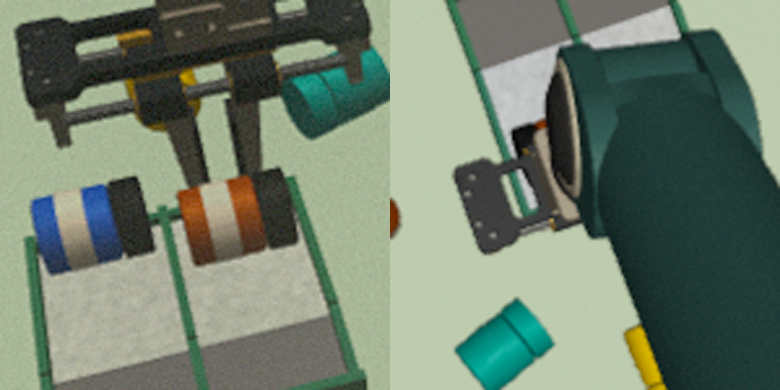

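The amber jar (crop 237,220) has rolled up about 24 mm and is still square. The blue jar hasn't moved. I'll continue.

```bash
python3 -m jog '[[[4,0,-0.5,0],[4,0,-0.5,0],[5,0,-0.6,0],[5,0,-0.6,0],[5,0,-0.6,0],[5,0,-0.6,0],[5,0,-0.6,0],[5,0,-0.6,0],[5,0,-0.6,0],[5,0,-0.6,0],[4,0,-0.5,0],[4,0,-0.5,0]]]'; python3 w.py; python3 - <<'E'
from h import *
import cv2
o=[]
for n,(c,r) in(("scene",(140,190)),("top",(310,140))):
    im=optics.get_image(n)[r:r+150,c:c+150,::-1]
    o.append(cv2.convertScaleAbs(cv2.resize(im,None,fx=2.6,fy=2.6,interpolation=cv2.INTER_CUBIC),alpha=1.4))
cv2.imwrite('pics/push2.png',np.hstack(o))
E
```

```text
t: 6.65
position: [534.4, -54.4, 79.8]
eef_rot: [3.098, 0.523, -0.0]
ft_force: [-2.0, -1.1, 1.0]
gripper_width: 18.6
finger_force: 0.5
t 6.65 pos [534.4 -54.4  79.8] rot [ 3.09765517e+00  5.23312745e-01 -1.24225553e-04] f [-2.  -1.1  1. ] width 18.56691418880022
to jar start centre: along -46.1 tool y 0.3 tip z 57.8
```

View pics/push2.png

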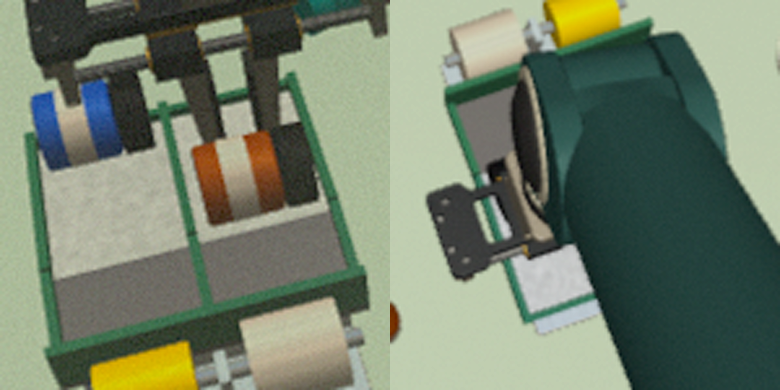

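The amber jar (crop 255,180) is just before the crest. It's still square, and the pushing force is about 2 N. I'll go over the crest slowly.

```bash
python3 -m jog '[[[3,0,-0.4,0],[3,0,-0.4,0],[3,0,-0.4,0],[3,0,-0.4,0],[3,0,-0.4,0],[2.5,0,-0.2,0],[2.5,0,0,0],[2.5,0,0,0],[2.5,0,0,0],[2.5,0,0,0],[2,0,0,0],[0,0,0,0]]]'; python3 w.py; python3 - <<'E'
from h import *
import cv2
o=[]
for n,(c,r) in(("scene",(140,190)),("top",(310,140))):
    im=optics.get_image(n)[r:r+150,c:c+150,::-1]
    o.append(cv2.convertScaleAbs(cv2.resize(im,None,fx=2.6,fy=2.6,interpolation=cv2.INTER_CUBIC),alpha=1.4))
cv2.imwrite('pics/push3.png',np.hstack(o))
E
```

```text
t: 8.25
position: [562.2, -44.6, 82.0]
eef_rot: [3.098, 0.524, 0.0]
ft_force: [0.6, 0.3, -0.2]
gripper_width: 18.4
finger_force: 0.0
t 8.25 pos [562.2 -44.6  82. ] rot [3.09765736e+00 5.23520560e-01 2.38418961e-04] f [ 0.6  0.3 -0.2] width 18.364565958552994
to jar start centre: along -75.5 tool y 0.3 tip z 60.0
```

View pics/push3.png

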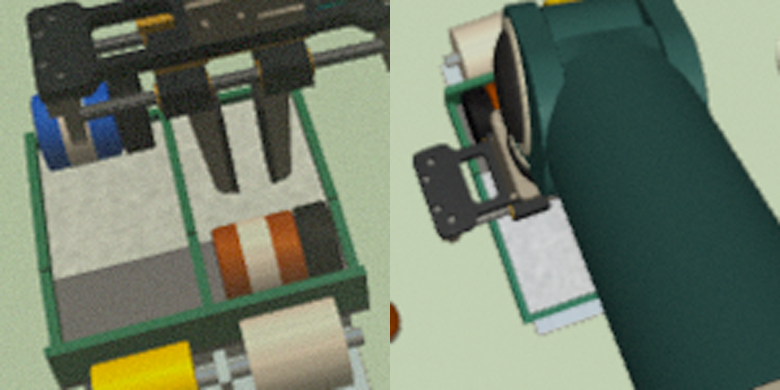

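The jar (crop 275,250) is over the crest and against the stop, and the fingers are clear of it. I'll retreat straight up and check.

```bash
python3 -m jog '[[[-3,0,-5,0],[-3,0,-15,0],[-3,0,-25,0],[0,0,-30,0],[0,0,-30,0],[0,0,-30,0],[-30,0,0,0],[-40,0,0,0],[-40,0,0,0],[-30,0,0,0],[0,0,0,0],[0,0,0,0]]]'; python3 - <<'E'
from h import *
import cv2
v=np.load('v.npy');o=[]
for n,(c,r) in(("scene",(140,190)),("top",(310,140))):
    im=optics.get_image(n)
    print(n,proj(bed(v,[155,41,15]),n),[(j[0],j[2].round(1)) for th in("amber_jar","blue_jar","dropper","mortar") for j in jar(n,th)])
    o.append(cv2.convertScaleAbs(cv2.resize(im[r:r+150,c:c+150,::-1],None,fx=2.6,fy=2.6,interpolation=cv2.INTER_CUBIC),alpha=1.4))
cv2.imwrite('pics/end.png',np.hstack(o))
E
```

```text
t: 9.85
position: [422.4, -93.5, 217.9]
eef_rot: [3.097, 0.523, 0.003]
ft_force: [-0.8, -0.5, -0.4]
gripper_width: 18.4
finger_force: 0.0
scene [[244.88049909 288.21166548]] [(0.93, array([200.2, 180.3])), (0.69, array([245.6, 285.7])), (0.57, array([268.6, 184.4])), (0.61, array([174.9, 236.5])), (0.67, array([321. , 218.6])), (0.4, array([207.7, 278.1])), (0.8, array([ 63.5, 321.8]))]
top [[356.66644645 181.02979673]] [(0.59, array([356. , 180.9])), (0.54, array([409.2, 321. ])), (0.62, array([478.8, 159.3])), (0.57, array([403.6, 229.9])), (0.62, array([305.6, 263.5])), (0.62, array([479. , 159.6])), (0.61, array([356., 181.]))]
```

View pics/end.png

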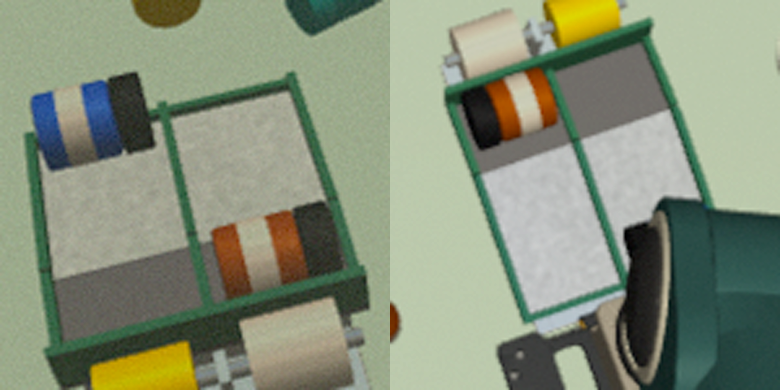

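The amber jar rests against the stop at top (356,181), where the fit predicts (356.7,181). The blue jar, dropper and mortar haven't moved.

```bash
python3 -c "
from plant import workorder;print(workorder.hand_in())"
```

```text
the job is handed in; nothing more can be done
None
```

The amber jar was rolled gently over the crest and rests against the end stop; the blue jar, dropper bottle and mortar are where they were, and the job is handed in at about 10 s on the robot's clock.

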